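Call order seven at the cafe counter

ROBOT

A 6-joint arm with a two-finger parallel gripper is mounted at the origin on a cart in front of the work surface, level with it; the furniture and walls round the work are solid. World frame = base frame: x ahead of the robot, y to its left, z up, the work surface at z = 0. Lengths are in m, angles in rad, forces in N, time in s.
With the tool pointing down it reaches from about 0.35 to 0.775 m from the base axis. Payload 5.5 kg.
Tool frame: the origin (TCP) lies between the finger pads; the fingertips stand 22 mm ahead of it and the grasp point (between the pads) lies 3 mm ahead of it; z points along the fingers, y is the line along which they close (so a half turn about z gives the same grasp; the last joint's range is limited). The gripper opens to 85 mm and grips with 20 to 120 N. Pads are 22 mm wide; open, the fingers measure 114 mm over their backs; the gripper's body (76 mm by 85 mm) begins 54 mm behind the grasp point. The pads swing forward as they close: fully open they stand 13 mm farther back than shut.
Start: joints at [-1.459, 0.313, 0.046, 1.304, 0, 1.431], TCP at [0.143, -0.557, 0.253] pointing down, gripper open.
Joint ranges: [-2.76, 2.76], [-0.86, 1.69], [-1.03, 1.26], [-2.2, 2.34], [-1.47, 1.5], [-3.14, 3.14]. Speed limits (rad/s): [2.57, 2.57, 3.14, 3.14, 3.14, 3.14].

INTERFACE

Orientations are given as a unit quaternion [w, x, y, z].
In Python, from workcell import env, imaging, get_state, hand_in gives the robot as it stands (env), with the cameras (imaging), the readings as plain functions and the job as plain functions.
- The arm moves only by the shell command python3 nudge.py 'ROWS' [OPENING] [FORCE]. ROWS is a JSON list of rows, 1 to 8 of them, each of 6 numbers: dx, dy, dz in m, then a rotation vector rx, ry, rz in rad; each row is the pose to reach, as a shift and turn from the pose commanded when the command began, along the tool's axes at that moment; what a row does not reach only later rows make up. A row lasts 1/8 s, in which the tool goes at most 0.0625 m and 0.188 rad, less where a joint would pass 70% of its speed; a pose out of reach is approached as far as the arm can. OPENING is the finger opening in m, set as the command begins (- or left out keeps the last). The fingers move at their own pace and stop on an object; FORCE is the grip in N (left out, the last holds). Time passes only in rows, so rows that do not move let the fingers close. It prints the time, the measured TCP pose, the force, the opening and the grip force at its end.
- get_state(): the state, without advancing time (a new reading comes with each control period).
- imaging.read_camera(name): name is "scene" or "top"; returns a dict with "image" (420x560x3 uint8, red, green, blue), "K" (3x3 intrinsics, pixels), "R" (3x3) and "t" (3): a world point X has camera coordinates R X + t. Camera axes: x right, y down, z forward; pixel columns grow to the right and rows downward; lengths in m; the calibration is good to about 2 mm. A picture is of the moment at which its call begins. There is no depth.
- hand_in(): hands the job in; it is judged then, once.
The state is a dict: "clock": time; "joint_pos": joint angles; "qvel": joint speeds; "tau": joint torques, N m; "tcp_pos": TCP position; "orientation": TCP orientation; "wrist_force": force on the tool from outside, world axes, zero at the start; "ft_torque": the same for the moment, N m; "finger_gap": finger opening in m; "grip_force": force on a finger pad.
Only numpy, scipy, OpenCV 4.12 (cv2) and the standard library are available. Lean on these libraries where they do the work, as an engineer would, in place of code of your own. Each camera call takes 0.05 s, during which the arm holds its last target. There are 200 camera calls.

TASK

Call order number seven: lift the small teal-lidded takeaway cup out from between its neighbours and stand it upright in the middle of the cork coaster; then slide the number caller's lock open, press its red key until a 7 stands between the red marks of the window, and slide the lock fully shut again so that nobody can step the number. Last, ring the counter bell; leave the stack of lids, the dark-lidded cup, the stamp and the tape roll standing where they are.

Things in the scene. Friction and masses are not known exactly. Their poses are not given: they have to be found in the camera images.
- order_cup: The order: small takeaway cup, teal lid, brown sleeve, loose, 0.08 to 0.16 kg, 74 tall; 45 wide at the foot, 58 at 60 up, lid 62 at its widest (64 up). Origin: centre of the underside, z up. Grip it 35 to 50 above the counter, about 54 wide. Two neighbours stand close, one on each side of it in a row (9 to 18 free at the lids: hardly room for a finger); the other two sides are free.
- other_cup: A cup of the same shape with a near-black lid and dark brown sleeve, one of the order cup's two neighbours. Loose; not to be moved. Origin: centre of the underside.
- lid_stack: Stack of white plastic cup lids, 74 across, 45 tall, the order cup's other neighbour. Loose; not to be moved. Origin: centre of the underside.
- coaster: Round cork coaster with a pale disc on it, 81 across, 5 thick, fixed to the counter. Origin: centre of its underside, z up. It and the bell stand near the front edge, in either order, one of them near the middle and one towards the left.
- caller: Number caller (now-serving display), ivory case fixed to the counter, 147 deep, 110 wide, 190 tall. Origin: centre of its footprint; -x is its front, facing the robot within 0.25 rad, y its left as the robot sees it. A black key face in front slopes up and away at 35 deg. Above it the head overhangs from 112 up, its front edge 40 in front of the origin, leaning back 11 deg.
- key_top (a point): Centre of the top of the red mushroom key, 29 across, 22 proud of the sloping face. Its z: the key's axis, out of the face (35 deg from vertical, leaning to the robot); x: up the slope; y: the caller's y. It moves with the key. The head stands above the key, so a vertical gripper's body hits it: come tilted, along this z.
- caller_key (a joint): Travel of the red key along its axis, m: 0 up, 0.012 fully down; springs back; about 4 N takes it down. One full stroke, down and up, steps the drum on by one number by a ratchet with a click stop. A stroke under 10 mm may not step it. While the lock is shut the key moves less than 1.5 mm.
- caller_drum (a joint): Turn of the numbered drum, rad: number k (0 to 9) is in the window at k x 0.6283 (36 deg); 7 at 4.398 (or 6.283 more). It turns only onward: 2, 3, ... 9, 0, 1. It starts at 2 to 6, or between two of these; the first full stroke then brings the next number.
- seven (a point): Centre of the face of the drum that bears the 7; the drum is 64 across its faces, its axle along the caller's y.
- window (a point): Point on the drum's front, in the middle of the window between the two red marks on the bezel, 29 in front of the caller's origin and 154 up. When 7 shows, seven lies here.
- caller_lock (a joint): Place of the lock slide, m: 0 shut (right, at the red dot), 0.016 open (left, at the green dot). It slides along the caller's y (open is +y) with about 1.2 N of friction and stays where left. Its tongue lies under the key when shut; it frees the key only beyond 0.014, and can be shut only while the key is fully up.
- lock_tab (a point): Centre of the top of the lock slide's black finger tab, 10 wide along y, 14 along the slope, 18 tall (its top is 21.5 proud of the sloping face), 32 down the slope from the key's axis. Axes as key_top. Push the tab sideways.
- bell: Counter bell, 74 across, 50 tall, white dome on a black foot, loose. Origin: centre of the underside. Its push button, 12 across, is in the middle on top.
- bell_button (a joint): Travel of the bell's button, m: 0 up, 0.004 fully down (springs back). The bell rings when the button goes down beyond 0.003. The button's top is 50 above the counter.
- doma_stand: Fixed round cookie stand, a wooden board 300 across under a clear glass dome that cameras hardly show (black knob on top), 236 tall in all. An obstacle: do not touch. Origin: centre of the underside.
- stamp: Small self-inking stamp with a red cap, 28 x 36 x 60, loose, at the left front corner of the counter. Not to be moved.
- tape_roll: Roll of tape lying flat, 103 across, 25 high, loose, at the left edge. Not to be moved.

How it is judged:
On the way, in this order (a step that is already met when the one before it is completed fails the run):
1. the teal-lidded cup stands upright on the coaster, let go (horizontal distance between order_cup and coaster below 0.016 m and z of order_cup in the frame of coaster between 0.003 and 0.008 m and angle between order_cup's own z axis and vertical below 0.1 rad and contact force between the fingers and order_cup below 0.1 N and linear speed of order_cup below 0.03 m/s), for 0.2 s.
2. the 7 stands in the window (distance between seven and window below 0.004 m), for 0.2 s.
3. the lock slide is shut again with the 7 in the window (distance between seven and window below 0.004 m and value of joint caller_lock below 0.002 m), for 0.1 s.
4. the bell is rung (value of joint bell_button above 0.003 m).
At the end, for the whole second after the job is handed in: The teal-lidded cup stands released, upright and at rest on the coaster, centred within 16 mm; the 7 is in the window within 4 mm; the lock slide is shut within 2 mm and the key up; the bell was rung last, stands upright and its button is up (all of step 1 and all of step 3 and value of joint caller_key below 0.002 m and value of joint bell_button below 0.001 m and linear speed of each of bell, other_cup, lid_stack below 0.03 m/s and angle between bell's own z axis and vertical below 0.1 rad); the robot touches nothing.
It fails at once if the dark-lidded cup is shoved more than 25 mm or knocked over (distance of other_cup from where it was at the start of the episode above 0.025 m or angle between other_cup's own z axis and vertical above 0.35 rad).
It fails at once if the stack of lids is shoved more than 25 mm or knocked over (distance of lid_stack from where it was at the start of the episode above 0.025 m or angle between lid_stack's own z axis and vertical above 0.35 rad).
It fails at once if the stamp is shoved more than 25 mm or knocked over (distance of stamp from where it was at the start of the episode above 0.025 m or angle between stamp's own z axis and vertical above 0.35 rad).
It fails at once if the tape roll is shoved more than 25 mm or knocked over (distance of tape_roll from where it was at the start of the episode above 0.025 m or angle between tape_roll's own z axis and vertical above 0.35 rad).
It also fails if it takes over 72 s, if anything falls off the work surface, if the arm or the gripper's body presses on something with over 40 N, if the wrist force passes 120 N, or if a joint passes its speed limit or range.

## Working session

There is one attempt and no reset: what is moved stays moved. The work goes in short steps, Python scripts to look and compute and a shell command to move; the robot and the scene stay as the last step left them, time stands still between calls to the robot, and variables do not carry over. Pictures are saved under pics/ and viewed, at most 10 in all, crops included, and the job is handed in when it is done.

```bash
ls; mkdir -p pics
python3 - <<'E'
from workcell import env, imaging, get_state, hand_in
import cv2,numpy as np
for n in("scene","top"):
    c=imaging.read_camera(n);cv2.imwrite(f"pics/{n}0.png",c["image"][:,:,::-1])
    np.savez(f"{n}.npz",**c)
    print(n,c["K"].tolist(),np.round(c["R"],3).tolist(),np.round(-c["R"].T@c["t"],3))
print(get_state())
E
```

```text
nudge.py
pics
workcell.py
scene [[484.033366278204, 0.0, 277.63825659890614], [0.0, 484.033366278204, 203.82794306161784], [0.0, 0.0, 1.0]] [[-0.999, 0.048, 0.012], [0.023, 0.664, -0.747], [-0.044, -0.746, -0.664]] [0.598 0.921 0.844]
top [[496.8070951989411, 0.0, 278.5556409015529], [0.0, 496.8070951989411, 207.90409997404348], [0.0, 0.0, 1.0]] [[0.008, -1.0, 0.012], [-0.994, -0.009, -0.104], [0.105, -0.011, -0.994]] [0.454 0.125 1.25 ]
{'clock': 0.1, 'joint_pos': array([-1.45857523e+00,  3.13924739e-01,  4.50724521e-02,  1.30358755e+00,
        3.05963562e-06,  1.43119878e+00]), 'qvel': array([-0.00153543, -0.00019711,  0.00343867, -0.00140191,  0.00080986,
       -0.00209682]), 'tau': array([ 1.44567966e-03, -4.81724453e+01,  2.99244475e+01,  1.26743002e-02,
       -2.27577498e-04,  5.40717679e-06]), 'tcp_pos': array([ 0.14321522, -0.55644179,  0.25249009]), 'orientation': array([-8.21658814e-04,  9.92083553e-01,  1.25576864e-01,  1.27777132e-05]), 'wrist_force': array([ 0.40234978, -0.37417749, -0.33484503]), 'ft_torque': array([0.03817571, 0.00512203, 0.00470556]), 'grip_force': 0.0, 'finger_gap': 0.08556356114573141}
```

View pics/scene0.png

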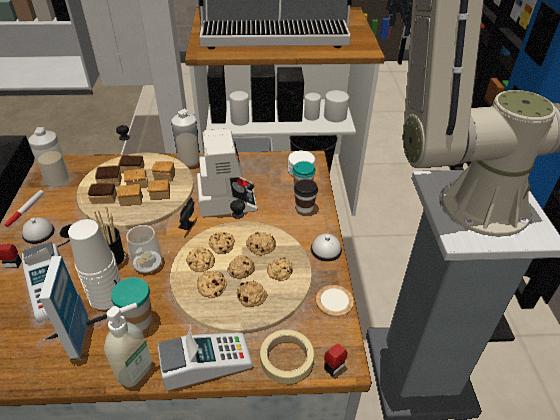

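View pics/top0.png

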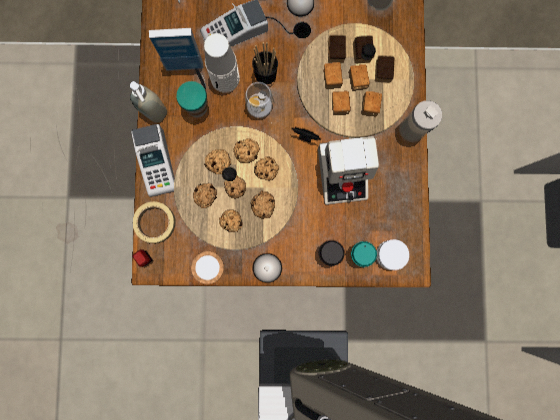

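The top view shows the dark cup at (331,253), teal cup (364,254), lids (394,254), coaster (207,267), bell (267,267) and caller with its red key at (348,187). The row runs along world y, so I grip the cup along x.

```bash
cat > h.py <<'E'
import numpy as np,cv2
from scipy.spatial.transform import Rotation as Ro
def ray(c,uv):
    K,R,t=c["K"],c["R"],c["t"];d=R.T@np.linalg.solve(K,[uv[0],uv[1],1.]);return -R.T@t,d
def onz(c,uv,z):
    o,d=ray(c,uv);return o+d*(z-o[2])/d[2]
def tri(c1,u1,c2,u2):
    A=[];b=[]
    for c,u in((c1,u1),(c2,u2)):
        o,d=ray(c,u);d/=np.linalg.norm(d);P=np.eye(3)-np.outer(d,d);A.append(P);b.append(P@o)
    return np.linalg.lstsq(np.vstack(A),np.hstack(b),rcond=None)[0]
def proj(c,X):
    p=c["K"]@(c["R"]@X+c["t"]);return p[:2]/p[2]
def blob(img,lo,hi,box):  # HSV mask; box x0,y0,x1,y1
    x0,y0,x1,y1=box;h=cv2.cvtColor(img,cv2.COLOR_RGB2HSV)[y0:y1,x0:x1]
    m=cv2.inRange(h,lo,hi);n,l,s,c=cv2.connectedComponentsWithStats(m)
    i=1+np.argmax(s[1:,4]);p=cv2.findContours((l==i).astype('uint8'),0,1)[0][0]
    e=cv2.minEnclosingCircle(p);return c[i]+[x0,y0],s[i],np.array(e[0])+[x0,y0],e[1]
def delta(P,Rm,st):  # target pos & rotation -> tool-axes shift and rotvec
    q=st["orientation"];R0=Ro.from_quat([q[1],q[2],q[3],q[0]])
    return np.round(R0.inv().apply(np.array(P)-st["tcp_pos"]),4),np.round((R0.inv()*Rm).as_rotvec(),4)
E
python3 - <<'E'
from h import *
S=dict(np.load("scene.npz"));T=dict(np.load("top.npz"))
tm=((75,80,40),(95,255,255))
for nm,lo,hi,bt,z in [("teal",*tm,(345,235,382,272),.069),("dark",(0,0,0),(179,255,60),(315,238,347,270),.069),
 ("lids",(0,0,150),(179,60,255),(377,235,415,275),.045),("coasterwhite",(0,0,170),(179,60,255),(190,250,225,285),.005),("bell",(0,0,90),(179,50,255),(250,250,285,285),.035)]:
    c,s,e,r=blob(T["image"],lo,hi,bt);print(nm,c.round(1),s,e,round(r,1),onz(T,c,z).round(4),onz(T,e,z).round(4), r*2/497*(1.25-z))
c,s,e,r=blob(S["image"],*tm,(285,155,325,190));print("teal scene",c,s,onz(S,c,.069).round(4))
for nm,I,b in(("ct",T,(310,130,390,210)),("cs",S,(190,120,270,220))):
    x0,y0,x1,y1=b;cv2.imwrite(f"pics/{nm}.png",cv2.resize(I["image"][y0:y1,x0:x1,::-1],None,fx=6,fy=6,interpolation=cv2.INTER_CUBIC))
a=cv2.imread("pics/ct.png");b=cv2.imread("pics/cs.png")
W=np.zeros((600,960,3),'uint8');W[:480,:480]=a;W[:600,480:]=b;cv2.imwrite("pics/c.png",cv2.resize(W,(800,500)))
E
```

```text
teal [363.4 253.8] [  6   6  26  26 516] [363.68181801 253.5       ] 13.1 [ 0.4705 -0.0903  0.069 ] [ 0.4712 -0.0909  0.069 ] 0.062029673079369775
dark [329.  253.8] [  3   3  26  25 168] [330.9070797  252.85398197] 13.0 [ 0.4698 -0.0084  0.069 ] [ 0.4721 -0.013   0.069 ] 0.06197115135576644
lids [393.8 254.1] [  2   4  30  31 741] [393.56329155 253.91772079] 15.9 [ 0.4706 -0.1684  0.045 ] [ 0.4711 -0.1678  0.045 ] 0.07722377418272451
coasterwhite [207.  267.2] [  5   5  25  25 470] [206.85483932 267.14516068] 12.3 [0.4352 0.288  0.005 ] [0.4354 0.2883 0.005 ] 0.061790336747044775
bell [267.  267.4] [  4   4  27  27 574] [267.         267.40384674] 13.6 [0.4362 0.1386 0.035 ] [0.4363 0.1385 0.035 ] 0.06626191856875506
teal scene [303.58445946 169.34459459] [  7   6  24  17 296] [ 0.4723 -0.0823  0.069 ]
```

View pics/c.png

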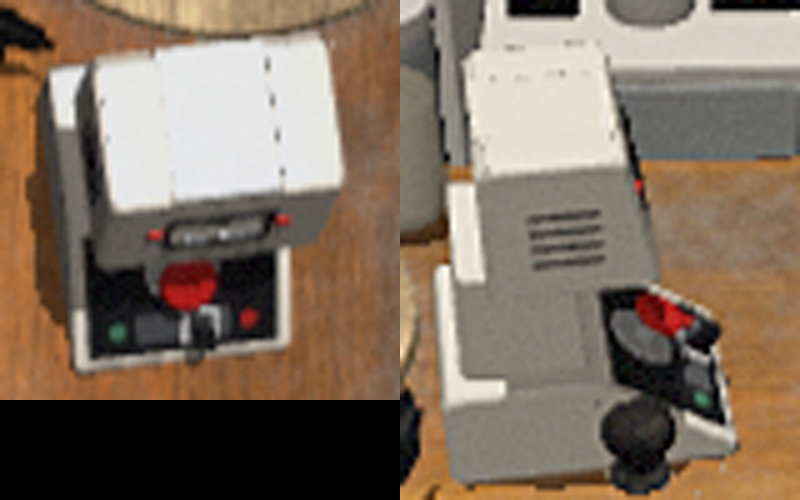

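The caller crop shows red marks at top px ≈(341,177) and (367,174), the red key at (348,187), red dot (360,194), green dot (334,197) and the tab near (350,196). The lock is at the red dot, so it is shut. The drum digit can't be read at this scale.

Run:
```python
from h import *
S=dict(np.load("scene.npz"));T=dict(np.load("top.npz"))
def comps(I,box,f,nm):
    x0,y0,x1,y1=box;a=I["image"][y0:y1,x0:x1].astype(int);m=f(a).astype('uint8')
    n,l,s,c=cv2.connectedComponentsWithStats(m)
    for i in range(1,n):
        if s[i,4]>=2:print(nm,(c[i]+[x0,y0]).round(2),s[i]+[x0,y0,0,0,0])
red=lambda a:(a[...,0]>90)&(a[...,0]>a[...,1]*2)&(a[...,0]>a[...,2]*2)
grn=lambda a:(a[...,1]>a[...,0]+20)&(a[...,1]>a[...,2])
for n,I,b in(("T",T,(320,165,375,208)),("S",S,(230,150,262,215))):
    comps(I,b,red,n+"red");comps(I,b,grn,n+"green")
# scene red marks: right edge; window estimates
mL,mR=np.array([341,177.2]),np.array([366.6,173.8])
for z in(.15,.154):
    a,b=onz(T,mL,z),onz(T,mR,z);print(z,a.round(4),b.round(4),"yaw",np.arctan2(-(a-b)[0],(a-b)[1]))
a=T["image"][165:182,338:370,::-1];cv2.imwrite("pics/w0.png",cv2.resize(a,None,fx=24,fy=24,interpolation=cv2.INTER_NEAREST))
```

```text
Tred [366.  173.5] [365 173   3   2   6]
Tred [340.8 176.4] [340 176   3   2   5]
Tred [347.42 186.88] [342 182  11  10  73]
Tred [359. 193.] [358 192   3   3   9]
Tgreen [333. 196.] [332 195   3   3   9]
Sred [237.33 156.67] [237 156   2   2   3]
Sred [242.07 182.59] [237 179  12   8  56]
Sgreen [249.86 199.29] [249 198   3   3   7]
0.15 [ 0.6403 -0.0268  0.15  ] [ 0.6486 -0.0845  0.15  ] yaw 0.14267403994194802
0.154 [ 0.6396 -0.0263  0.154 ] [ 0.6478 -0.0837  0.154 ] yaw 0.14267403994194564
```

View pics/w0.png

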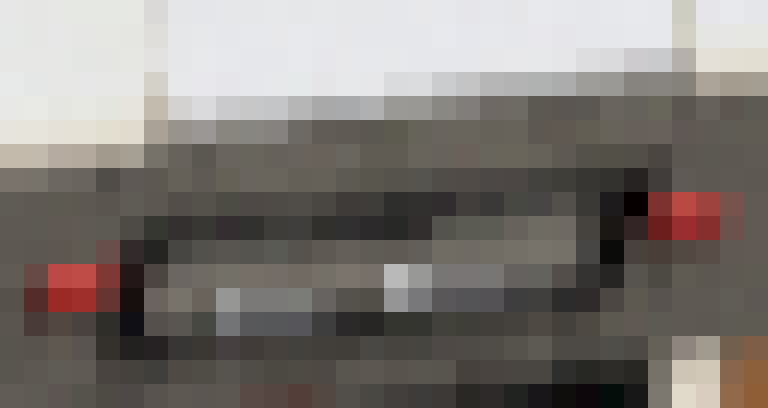

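The window zoom shows a pale digit face band only about 2 px tall, with a dark notch in the middle. I'll compare it after each stroke to work out the number. The cookie dome is close to the coaster, so I need its geometry next.

Run:
```python
from h import *
S=dict(np.load("scene.npz"));T=dict(np.load("top.npz"))
# board ellipse in top view: pale wood mask
for I,b,nm in((T,(165,115,310,260),"T"),(S,(160,215,320,335),"S")):
    x0,y0,x1,y1=b;h=cv2.cvtColor(I["image"],cv2.COLOR_RGB2HSV)[y0:y1,x0:x1]
    m=cv2.morphologyEx(cv2.inRange(h,(8,40,120),(28,135,255)),cv2.MORPH_OPEN,np.ones((3,3)))
    c=max(cv2.findContours(m,0,1)[0],key=cv2.contourArea);e=cv2.fitEllipse(cv2.convexHull(c))
    p=np.array(e[0])+[x0,y0];print(nm,p,e[1],onz(I,p,.015).round(4))
k=[]
for I,b in((T,(218,163,242,185)),(S,(228,198,248,220))):
    c,s,_,_=blob(I["image"],(0,0,0),(179,255,55),b);k.append(c);print(c,s)
print("knob",tri(T,k[0],S,k[1]))
key=tri(T,(347.42,186.88),S,(242.07,182.59));gr=tri(T,(333,196),S,(249.86,199.29));rm=tri(T,(340.8,176.4),S,(237.33,156.67))
print("key",key,"green",gr,"Lmark",rm)
z=gr[2];g,r=onz(T,(333,196),z),onz(T,(359,193),z);print(g,r,"mid",(g+r)/2,"yaw",np.arctan2(-(g-r)[0],(g-r)[1]))
a,b=onz(T,(340.8,176.4),.154),onz(T,(366,173.5),.154);print(a,b,(a+b)/2,np.arctan2(-(a-b)[0],(a-b)[1]))
```

```text
T [233.39644623 193.13336182] (135.6220245361328, 145.83560180664062) [0.6201 0.2248 0.015 ]
S [245.02008057 287.02873993] (131.4945068359375, 162.64132690429688) [0.6264 0.2581 0.015 ]
[228.95364238 173.88741722] [  4   5  15  13 151]
[237.92444444 207.25777778] [  2   0  18  21 225]
knob [0.63423597 0.21902525 0.21189917]
key [ 0.63359354 -0.05627027  0.04972133] green [ 0.61455486 -0.02454623  0.0193846 ] Lmark [ 0.64111587 -0.02565806  0.15503767]
[ 0.61458372 -0.02454976  0.0193846 ] [ 0.62274902 -0.08977873  0.0193846 ] mid [ 0.61866637 -0.05716424  0.0193846 ] yaw 0.12453132158435277
[ 0.64139532 -0.0258122   0.154     ] [ 0.64851207 -0.08238577  0.154     ] [ 0.6449537  -0.05409898  0.154     ] 0.1251390325252695
```

Stand centre is about (.634,.219), so at the coaster I'll put the fingers tangential to it. The caller origin is about (.674,-.0505) with yaw .125. Next is the move above the cup.

```bash
cat >> h.py <<'E'
def down(yaw): # tool z down, tool y at world angle yaw
    y=np.array([np.cos(yaw),np.sin(yaw),0]);z=np.array([0,0,-1.]);return Ro.from_matrix(np.c_[np.cross(y,z),y,z])
O=np.array([.674,-.0505,0]);psi=.125
CR=Ro.from_euler('z',psi)
def callpt(x,y,z): return O+CR.apply([x,y,z])
def tilt(a): # tool y = caller y, z leaning a from vertical into the caller
    z=CR.apply([np.sin(a),0,-np.cos(a)]);y=CR.apply([0,1,0]);return Ro.from_matrix(np.c_[np.cross(y,z),y,z])
E
python3 -c "
from h import *;from workcell import env, imaging, get_state, hand_in
print(delta([.471,-.0905,.15],down(0),get_state()))"
```

```text
(array([ 0.4335, -0.3694,  0.1032]), array([-1.200e-03, -1.300e-03, -1.319e+00]))
```

```bash
R='[0.4335,-0.3694,0.103,0,0,-1.319]'; python3 nudge.py '[[0.4335,-0.3694,0.103,0,0,-1.319],[0.4335,-0.3694,0.103,0,0,-1.319],[0.4335,-0.3694,0.103,0,0,-1.319],[0.4335,-0.3694,0.103,0,0,-1.319],[0.4335,-0.3694,0.103,0,0,-1.319],[0.4335,-0.3694,0.103,0,0,-1.319],[0.4335,-0.3694,0.103,0,0,-1.319],[0.4335,-0.3694,0.103,0,0,-1.319]]' 0.085 30
python3 -c "
from h import *;from workcell import env, imaging, get_state, hand_in
print(delta([.471,-.0905,.15],down(0),get_state()))"
```

```text
clock: 1.1
tcp_pos: [0.4272, -0.1527, 0.1639]
orientation: [0.0, 0.707, 0.708, -0.0]
wrist_force: [1.7, -0.9, 0.1]
finger_gap: 0.085
grip_force: 0.0
(array([0.0622, 0.0439, 0.0139]), array([0.0003, 0.0003, 0.0015]))
```

```bash
python3 nudge.py '[[0.035,0.025,0.008,0,0,0],[0.062,0.044,0.014,0,0,0],[0.062,0.044,0.014,0,0,0]]'
python3 -c "
from h import *;from workcell import env, imaging, get_state, hand_in
print(delta([.471,-.0905,.042],down(0),get_state()))"
```

```text
clock: 1.48
tcp_pos: [0.4707, -0.0907, 0.1495]
orientation: [-0.001, 0.706, 0.708, -0.0]
wrist_force: [0.3, -0.7, 0.7]
finger_gap: 0.0851
grip_force: 0.0
(array([1.000e-04, 4.000e-04, 1.075e-01]), array([-0.0014, -0.0006,  0.0039]))
```

```bash
python3 nudge.py '[[0,0,0.04,0,0,0],[0,0,0.075,0,0,0],[0,0,0.107,0,0,0],[0,0,0.107,0,0,0]]' && python3 nudge.py '[[0,0,0,0,0,0],[0,0,0,0,0,0],[0,0,0,0,0,0],[0,0,0,0,0,0],[0,0,0,0,0,0]]' 0.03 30
```

```text
clock: 1.98
tcp_pos: [0.4677, -0.0925, 0.0414]
orientation: [-0.003, 0.708, 0.707, -0.001]
wrist_force: [0.7, -0.5, 0.4]
finger_gap: 0.0849
grip_force: 0.0
clock: 2.6
tcp_pos: [0.4715, -0.0933, 0.0451]
orientation: [0.002, 0.707, 0.707, 0.0]
wrist_force: [-1.6, -0.7, 7.1]
finger_gap: 0.0598
grip_force: 31.2
```

```bash
python3 nudge.py '[[0,0,-0.03,0,0,0],[0,0,-0.08,0,0,0],[0,0,-0.13,0,0,0],[0,0,-0.15,0,0,0],[0,0,-0.15,0,0,0]]'
python3 - <<'E'
from h import *;from workcell import env, imaging, get_state, hand_in
c=imaging.read_camera("scene");cv2.imwrite("pics/lift.png",c["image"][80:340,180:440,::-1])
print(delta([.434,.288,.2],down(np.deg2rad(71)),get_state()))
E
```

```text
clock: 3.22
tcp_pos: [0.4718, -0.093, 0.1957]
orientation: [0.002, 0.707, 0.707, 0.001]
wrist_force: [0.6, -0.1, -1.7]
finger_gap: 0.0597
grip_force: 32.9
(array([ 0.3807, -0.0368, -0.0064]), array([ 0.0013,  0.0021, -1.2391]))
```

View pics/lift.png

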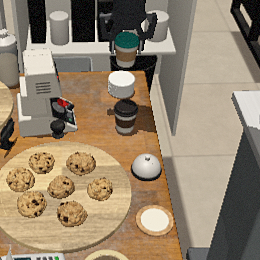

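The cup hangs in the gripper at about (125,45) in the crop, and the lids and dark cup are still standing. Carrying it over to the coaster.

```bash
python3 nudge.py '[[0.06,-0.04,-0.006,0,0,-0.1],[0.12,-0.04,-0.006,0,0,-0.28],[0.18,-0.04,-0.006,0,0,-0.46],[0.24,-0.04,-0.006,0,0,-0.64],[0.30,-0.04,-0.006,0,0,-0.82],[0.36,-0.037,-0.006,0,0,-1.0],[0.3807,-0.037,-0.006,0,0,-1.15],[0.3807,-0.037,-0.006,0,0,-1.239]]'&&python3 nudge.py '[[0,0,0,0,0,0],[0,0,0,0,0,0]]'
python3 - <<'E'
from h import *;from workcell import env, imaging, get_state, hand_in
st=get_state();print(delta([.434,.288,.2],down(np.deg2rad(71)),st))
for n in("top","scene"):
    c=imaging.read_camera(n);np.savez(n+"1.npz",**c)
    p=proj(c,np.array([.435,.288,.22]));x,y=p.astype(int);print(n,p)
    try:
        b=blob(c["image"],(75,80,40),(95,255,255),(x-45,y-45,x+45,y+45));print(b, proj(c,st["tcp_pos"]+[0,0,.02]))
    except Exception as e:print(e)
    cv2.imwrite(f"pics/p_{n}.png",cv2.resize(c["image"][max(y-65,0):y+65,x-65:x+65,::-1],(400,400)))
a=cv2.hconcat([cv2.imread("pics/p_top.png"),cv2.imread("pics/p_scene.png")]);cv2.imwrite("pics/p.png",a)
E
```

```text
clock: 4.28
tcp_pos: [0.4321, 0.2897, 0.197]
orientation: [-0.001, 0.162, 0.987, -0.001]
wrist_force: [0.2, -0.6, -2.4]
finger_gap: 0.0597
grip_force: 33.2
clock: 4.53
tcp_pos: [0.4329, 0.2876, 0.1983]
orientation: [-0.001, 0.166, 0.986, -0.001]
wrist_force: [-0.0, -0.2, -1.6]
finger_gap: 0.0597
grip_force: 33.2
(array([-0.0009,  0.0007, -0.0017]), array([-0.0014, -0.0012, -0.0021]))
top [193.24658825 268.81240105]
(array([206.33333333, 265.        ]), array([58, 41,  2,  3,  3], dtype=int32), array([206.5, 265. ]), 1.1181340217590332) [193.52600911 269.80349577]
scene [345.15577892 226.47904929]
(array([357.4009901, 230.9009901]), array([ 50,  37,  15,  23, 202], dtype=int32), array([354., 229.]), 11.401854515075684) [346.13026436 226.98717036]
```

View pics/p.png

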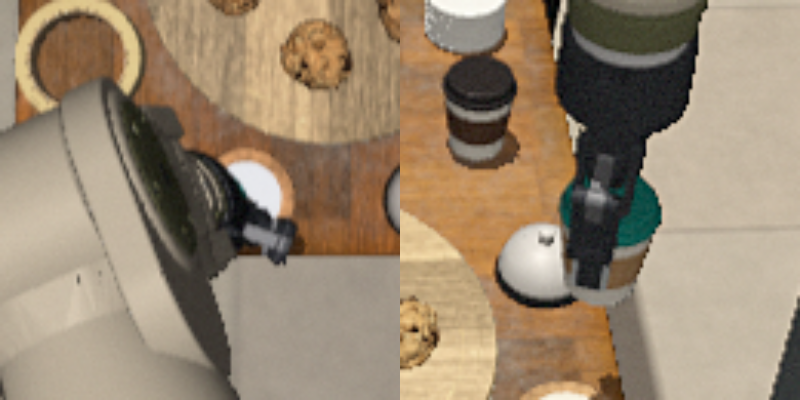

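The cup is centred between the fingers and upright, with its lid at about (349,229) in the scene image, 2 to 4 mm to the −x side. I correct for that and lower it.

```bash
python3 nudge.py '[[-0.004,0,0.04,0,0,0],[-0.004,0,0.085,0,0,0],[-0.004,0,0.12,0,0,0],[-0.004,0,0.138,0,0,0],[-0.004,0,0.143,0,0,0],[-0.004,0,0.143,0,0,0]]'
```

```text
clock: 5.38
tcp_pos: [0.4375, 0.2867, 0.0566]
orientation: [0.0, 0.166, 0.986, 0.0]
wrist_force: [-0.2, 0.1, -1.1]
finger_gap: 0.0594
grip_force: 33.2
```

```bash
python3 nudge.py '[[0,0,0.003,0,0,0],[0,0,0.006,0,0,0],[0,0,0.006,0,0,0]]'
```

```text
clock: 5.75
tcp_pos: [0.4372, 0.2869, 0.0504]
orientation: [0.0, 0.165, 0.986, 0.0]
wrist_force: [-0.1, -0.7, -2.4]
finger_gap: 0.0596
grip_force: 33.2
```

```bash
python3 nudge.py '[[0,0,0.002,0,0,0],[0,0,0.002,0,0,0]]'; python3 nudge.py '[[0,0,0.0015,0,0,0],[0,0,0.0015,0,0,0]]'
```

```text
clock: 6.0
tcp_pos: [0.4378, 0.287, 0.0501]
orientation: [0.001, 0.165, 0.986, 0.0]
wrist_force: [-2.9, -1.5, 12.2]
finger_gap: 0.0594
grip_force: 33.5
clock: 6.25
tcp_pos: [0.4379, 0.287, 0.0499]
orientation: [0.001, 0.165, 0.986, 0.0]
wrist_force: [-6.4, -3.9, 22.9]
finger_gap: 0.0596
grip_force: 33.7
```

Contact with the coaster. Back off the preload, release, and lift straight up.

```bash
python3 nudge.py '[[0,0,-0.003,0,0,0],[0,0,-0.003,0,0,0]]'; python3 nudge.py '[[0,0,0,0,0,0],[0,0,0,0,0,0],[0,0,0,0,0,0],[0,0,0,0,0,0]]' 0.085;  python3 nudge.py '[[0,0,-0.03,0,0,0],[0,0,-0.09,0,0,0],[0,0,-0.15,0,0,0],[0,0,-0.15,0,0,0]]'
python3 - <<'E'
from h import *;from workcell import env, imaging, get_state, hand_in
st=get_state()
c=imaging.read_camera("scene");p=proj(c,np.array([.435,.288,.074]));x,y=p.astype(int)
b=blob(c["image"],(75,80,40),(95,255,255),(x-45,y-45,x+45,y+45));print(b,onz(c,b[0],.069),onz(c,b[2],.069))
a=.61  # tilt
R=tilt(a)
k=callpt(-.0421,0,.0557);t=callpt(-.0553-.0123,-.008,.0194+.0176)
print("key",k,"tab",t)
print("lookback",delta(callpt(-.15,-.008,.18),R,st))
E
```

```text
clock: 6.5
tcp_pos: [0.4376, 0.2871, 0.0502]
orientation: [0.0, 0.165, 0.986, 0.0]
wrist_force: [1.1, 0.2, 3.7]
finger_gap: 0.0598
grip_force: 33.3
clock: 7.0
tcp_pos: [0.4371, 0.2868, 0.0496]
orientation: [-0.0, 0.165, 0.986, -0.0]
wrist_force: [-0.7, 0.1, 0.2]
finger_gap: 0.0847
grip_force: 0.0
clock: 7.5
tcp_pos: [0.4401, 0.2882, 0.2052]
orientation: [0.004, 0.165, 0.986, 0.003]
wrist_force: [-0.1, -0.3, -0.6]
finger_gap: 0.0849
grip_force: 0.0
(array([337.70668954, 279.77530017]), array([ 31,  35,  30,  26, 583], dtype=int32), array([337.51910782, 280.90764236]), 14.807494163513184) [0.43474916 0.289732   0.069     ] [0.43555026 0.29266868 0.069     ]
key [ 0.63222848 -0.05574881  0.0557    ] tab [ 0.60792484 -0.06686559  0.037     ]
lookback (array([-0.2001, -0.3176,  0.0245]), array([-0.1343, -0.5904, -0.4437]))
```

The cup stands at about (.435,.289), centred on the coaster. Now to the caller.

```bash
python3 nudge.py '[[-0.01,-0.06,0.004,0,0,0],[-0.05,-0.11,0.01,-0.034,-0.15,-0.11],[-0.09,-0.16,0.013,-0.067,-0.3,-0.22],[-0.12,-0.21,0.016,-0.1,-0.44,-0.33],[-0.16,-0.26,0.02,-0.1343,-0.59,-0.4437],[-0.2,-0.3176,0.0245,-0.1343,-0.5904,-0.4437],[-0.2,-0.3176,0.0245,-0.1343,-0.5904,-0.4437],[-0.2,-0.3176,0.0245,-0.1343,-0.5904,-0.4437]]' 0.03
python3 - <<'E'
from h import *;from workcell import env, imaging, get_state, hand_in
st=get_state();print(st["joint_pos"].round(2))
T=dict(np.load("top.npz"));t=callpt(-.0676,-.008,.037);k=callpt(-.0421,0,.0557)
print("tab px",proj(T,t),"key px",proj(T,k))
R=tilt(.61);z=R.as_matrix()[:,2]
print("to 50 behind tab",delta(t-z*.05,R,st))
c=imaging.read_camera("top");I0=T["image"]
p=[I[168:205,328:372,::-1] for I in (I0,c["image"])]
cv2.imwrite("pics/w1.png",cv2.resize(cv2.hconcat(p),None,fx=9,fy=9,interpolation=cv2.INTER_NEAREST))
E
```

```text
clock: 8.55
tcp_pos: [0.5222, -0.079, 0.174]
orientation: [0.294, -0.059, 0.954, 0.018]
wrist_force: [0.1, 0.7, 0.4]
finger_gap: 0.0299
grip_force: 0.0
[-0.47 -0.09 -0.79  0.35  0.32 -0.51]
tab px [351.0170907  197.91750264] key px [347.58589907 187.00608715]
to 50 behind tab (array([0.0061, 0.0015, 0.1119]), array([-0.0021, -0.012 , -0.001 ]))
```

View pics/w1.png

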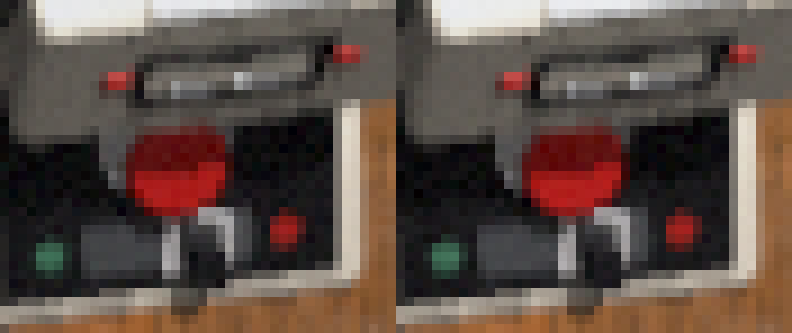

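The top view keeps a clear line to the window past the gripper. The tab is at about (351,198) px, matching the prediction.

```bash
python3 nudge.py '[[0.003,0.001,0.05,0,-0.012,0],[0.008,0.0015,0.1,0,-0.012,0],[0.008,0.0015,0.112,0,-0.012,0],[0.008,0.0015,0.112,0,-0.012,0]]'
python3 - <<'E'
from h import *;from workcell import env, imaging, get_state, hand_in
st=get_state();t=callpt(-.0676,-.008,.037)
R=tilt(.61);m=R.as_matrix();print("to grip",delta(t-m[:,2]*.010+m[:,0]*.002,R,st))
E
```

```text
clock: 9.1
tcp_pos: [0.5785, -0.0684, 0.0777]
orientation: [0.3, -0.061, 0.952, 0.018]
wrist_force: [-0.4, -0.1, 1.0]
finger_gap: 0.0302
grip_force: 0.0
to grip (array([ 0.0012, -0.0022,  0.0403]), array([0.0002, 0.0004, 0.0033]))
```

```bash
python3 nudge.py '[[0.001,-0.002,0.02,0,0,0],[0.001,-0.002,0.035,0,0,0],[0.001,-0.002,0.04,0,0,0],[0.001,-0.002,0.04,0,0,0]]'
python3 - <<'E'
from h import *;from workcell import env, imaging, get_state, hand_in
c=imaging.read_camera("top");s=imaging.read_camera("scene")
p=[cv2.resize(c["image"][165:215,325:375,::-1],(390,390)),cv2.resize(s["image"][165:215,225:275,::-1],(390,390))]
cv2.imwrite("pics/t1.png",cv2.hconcat(p))
E
```

```text
clock: 9.6
tcp_pos: [0.6015, -0.0696, 0.0463]
orientation: [0.301, -0.06, 0.951, 0.017]
wrist_force: [0.3, 0.4, 0.5]
finger_gap: 0.0301
grip_force: 0.0
```

View pics/t1.png

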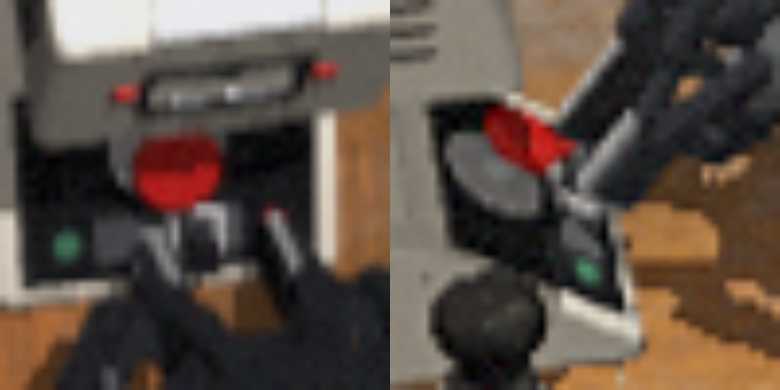

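Fingers straddle the tab: left pad at (160,250), right at (275,230), tab between at (203,245). Sliding open, +y.

```bash
python3 nudge.py '[[0,0.008,0,0,0,0],[0,0.016,0,0,0,0],[0,0.022,0,0,0,0],[0,0.022,0,0,0,0]]'; python3 nudge.py '[[0,0.003,0,0,0,0],[0,0.003,0,0,0,0]]';python3 nudge.py '[[0,0.003,0,0,0,0],[0,0.003,0,0,0,0]]'
```

```text
clock: 10.2
tcp_pos: [0.5982, -0.047, 0.0449]
orientation: [0.301, -0.06, 0.952, 0.018]
wrist_force: [0.6, 0.6, 0.1]
finger_gap: 0.0302
grip_force: 0.0
clock: 10.45
tcp_pos: [0.598, -0.0447, 0.0449]
orientation: [0.301, -0.06, 0.952, 0.018]
wrist_force: [-0.2, 0.2, 0.3]
finger_gap: 0.03
grip_force: 0.1
clock: 10.7
tcp_pos: [0.5977, -0.0417, 0.0449]
orientation: [0.301, -0.06, 0.952, 0.017]
wrist_force: [-0.4, -0.8, -0.7]
finger_gap: 0.0297
grip_force: 0.3
```

```bash
python3 nudge.py '[[0,0.002,0,0,0,0],[0,0.002,0,0,0,0]]'; python3 nudge.py '[[0,0.002,0,0,0,0],[0,0.002,0,0,0,0]]'
python3 - <<'E'
from h import *;from workcell import env, imaging, get_state, hand_in
c=imaging.read_camera("top");s=imaging.read_camera("scene")
p=[cv2.resize(c["image"][165:215,325:375,::-1],(390,390)),cv2.resize(s["image"][165:215,225:275,::-1],(390,390))]
cv2.imwrite("pics/t2.png",cv2.hconcat(p))
E
```

```text
clock: 10.95
tcp_pos: [0.5975, -0.0401, 0.0449]
orientation: [0.301, -0.06, 0.952, 0.017]
wrist_force: [0.7, -2.3, -0.3]
finger_gap: 0.03
grip_force: 1.1
clock: 11.2
tcp_pos: [0.5974, -0.0398, 0.0449]
orientation: [0.301, -0.059, 0.952, 0.015]
wrist_force: [0.8, -8.6, -3.2]
finger_gap: 0.0303
grip_force: 3.9
```

View pics/t2.png

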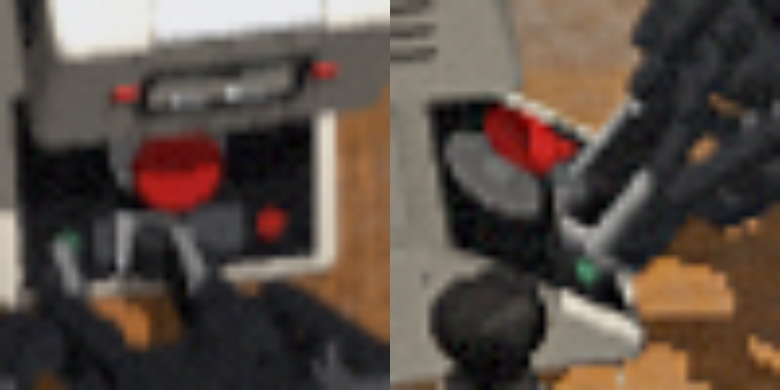

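The lock is at its left stop: the tab sits by the green dot and the force rose to 8.6 N. Now retract, close the fingers and hover over the key.

```bash
python3 nudge.py '[[0,-0.003,0,0,0,0],[0,-0.003,-0.02,0,0,0],[0,-0.003,-0.045,0,0,0],[0,-0.003,-0.045,0,0,0]]'; python3 nudge.py '[[0,0,0,0,0,0],[0,0,0,0,0,0]]' 0.0 20
python3 - <<'E'
from h import *;from workcell import env, imaging, get_state, hand_in
st=get_state();k=callpt(-.0421,0,.0557)
R=tilt(.63);m=R.as_matrix();print("hover",delta(k-m[:,2]*.032+m[:,0]*.003,R,st), "contact -.022")
c=imaging.read_camera("top");np.savez("wA.npz",**c)
E
```

```text
clock: 11.8
tcp_pos: [0.5721, -0.0438, 0.0832]
orientation: [0.302, -0.06, 0.951, 0.017]
wrist_force: [0.6, -0.7, -0.8]
finger_gap: 0.0304
grip_force: 0.0
clock: 12.05
tcp_pos: [0.5718, -0.0437, 0.0811]
orientation: [0.3, -0.06, 0.952, 0.018]
wrist_force: [-0.5, 0.2, -0.3]
finger_gap: 0.0001
grip_force: 0.0
hover (array([-0.0297, -0.0195,  0.0224]), array([-0.0017, -0.0185,  0.0016])) contact -.022
```

```bash
python3 nudge.py '[[-0.015,-0.01,0.01,0,-0.018,0],[-0.0297,-0.0195,0.02,0,-0.018,0],[-0.0297,-0.0195,0.0224,0,-0.018,0],[-0.0297,-0.0195,0.0224,0,-0.018,0]]'; python3 nudge.py '[[0,0,0.006,0,0,0],[0,0,0.006,0,0,0]]'; python3 nudge.py '[[0,0,0.004,0,0,0],[0,0,0.004,0,0,0]]'; python3 nudge.py '[[0,0,0.003,0,0,0],[0,0,0.003,0,0,0]]'
```

```text
clock: 12.6
tcp_pos: [0.6108, -0.0586, 0.0796]
orientation: [0.309, -0.06, 0.949, 0.018]
wrist_force: [-1.7, -0.0, -0.8]
finger_gap: -0.0001
grip_force: 0.0
clock: 12.85
tcp_pos: [0.6142, -0.0579, 0.0751]
orientation: [0.309, -0.06, 0.949, 0.018]
wrist_force: [-0.3, 0.0, -0.1]
finger_gap: 0.0004
grip_force: 0.0
clock: 13.1
tcp_pos: [0.6171, -0.0579, 0.0724]
orientation: [0.309, -0.06, 0.949, 0.018]
wrist_force: [-0.1, 0.5, 0.9]
finger_gap: 0.0003
grip_force: 0.2
clock: 13.35
tcp_pos: [0.6188, -0.0577, 0.07]
orientation: [0.309, -0.06, 0.949, 0.018]
wrist_force: [-1.2, 0.7, 2.2]
finger_gap: 0.0001
grip_force: 1.0
```

```bash
python3 nudge.py '[[0,0,0.004,0,0,0],[0,0,0.004,0,0,0]]'; python3 nudge.py '[[0,0,0.004,0,0,0],[0,0,0.004,0,0,0]]'; python3 nudge.py '[[0,0,0.003,0,0,0],[0,0,0.003,0,0,0]]'; python3 nudge.py '[[0,0,0.002,0,0,0],[0,0,0.002,0,0,0]]'
```

```text
clock: 13.6
tcp_pos: [0.6212, -0.0574, 0.0666]
orientation: [0.309, -0.06, 0.949, 0.018]
wrist_force: [-0.7, 1.1, 0.1]
finger_gap: -0.0
grip_force: 0.6
clock: 13.85
tcp_pos: [0.6235, -0.0571, 0.0633]
orientation: [0.309, -0.06, 0.949, 0.018]
wrist_force: [-1.2, 0.4, 1.1]
finger_gap: -0.0002
grip_force: 0.8
clock: 14.1
tcp_pos: [0.6244, -0.057, 0.0621]
orientation: [0.31, -0.06, 0.949, 0.018]
wrist_force: [-17.5, -0.8, 19.9]
finger_gap: 0.0001
grip_force: 12.9
clock: 14.35
tcp_pos: [0.6247, -0.057, 0.0616]
orientation: [0.31, -0.059, 0.949, 0.018]
wrist_force: [-34.5, -1.7, 36.4]
finger_gap: -0.0002
grip_force: 25.0
```

Bottomed out at about 22.5 mm from hover. Release and record the window.

```bash
cat > w.py <<'E'
import sys
from h import *;from workcell import env, imaging, get_state, hand_in
ims=[imaging.read_camera("top")["image"] for _ in range(2)]
a=np.mean([i.astype(float) for i in ims],0);np.save(f"w_{sys.argv[1]}.npy",a)
g=a[172:182,342:367].mean(2)
print(np.round(g).astype(int))
E
python3 nudge.py '[[0,0,-0.008,0,0,0],[0,0,-0.017,0,0,0],[0,0,-0.017,0,0,0]]'
python3 - <<'E'
import numpy as np
g=np.load("wA.npz")["image"][172:182,342:367].mean(2);print(np.round(g).astype(int))
E
python3 w.py 1
```

```text
clock: 14.72
tcp_pos: [0.617, -0.0584, 0.0741]
orientation: [0.31, -0.06, 0.949, 0.018]
wrist_force: [0.3, -0.5, 0.0]
finger_gap: 0.0
grip_force: 0.0
[[ 77  90  95  97  91  99 100  98  96  98  91  89  80  82  75  78  72  71
   72  60  50  46  36  61  86]
 [ 87  90  88  81  80  76  79  74  74  69  60  58  46  45  52  63  57  75
   73  77  59  31  10  73 111]
 [ 92  74  61  51  58  48  51  62  59  49  43  43  36  46  81  90  89 100
  106 108  68  17  36  52  83]
 [ 87  44  32  71  80  80  85  89  84  90  97  94  93  97 108 108 110 113
  112 115  69  19  63  64  79]
 [ 85  27  67 102 105 109 112 110 105 112 115 115 188 153 122 124 120  98
   98  79  49  37  84  78  91]
 [ 70  16 102 114 102 151 123 120 122  98  81  81 148 120  91  87  88  63
   60  40  50  73  90  83  91]
 [ 47  19  79  83  69 118  88  88  90  64  43  41  50  55  66  62  63  65
   73  62  74  90  86  89  91]
 [ 51  40  41  55  58  68  66  64  62  67  64  70  68  69  74  74  75  85
   90  73  77  77  71  99 134]
 [ 71  62  66  78  77  84  77  76  75  78  81  92  85  86  82  69  73  69
   68  47  44  48  37 114 198]
 [ 78
[... 451 characters left out ...]
74  84  95  92  90  95 109 110 111 112
  112 113  69  13  64  63  76]
 [ 83  25  73 103 108 111 111 110 108 112 116 116 188 152 122 121 124  98
   98  81  54  36  82  78  89]
 [ 72  20 101 115 103 152 122 123 122  98  83  81 151 124  88  87  89  62
   62  39  49  73  90  86  91]
 [ 42  22  77  82  70 118  88  89  88  63  44  42  52  56  64  64  62  64
   74  65  75  90  89  90  90]
 [ 52  36  42  55  55  68  64  64  65  64  62  75  70  70  76  75  76  84
   90  72  76  78  74  96 133]
 [ 74  66  64  79  78  85  78  73  76  78  85  89  84  85  84  68  73  70
   68  49  44  44  40 115 200]
 [ 76  75  82  90  90  90  76  78  69  73  84  75  63  59  60  43  47  35
   29  12  18  10  24 119 218]]
```

Run:
```python
from h import *
T=dict(np.load("top.npz"))
print(proj(T,callpt(-.029,0,.154)),proj(T,callpt(-.029,0,.165)),proj(T,callpt(-.029,0,.143)))
a=np.load("wA.npz")["image"].astype(float);z=T["image"].astype(float);b=np.load("w_1.npy")
for n,d in(("A-0",a-z),("1-A",b-a)):
    d=d[168:182,338:370].mean(2);print(n,d.std())
    for r,c in zip(*np.where(abs(d)>7)):print(r+168,c+338,round(d[r,c]),end='; ')
    print()
```

```text
[353.41420045 174.82893125] [354.21768464 173.9822021 ] [352.62636769 175.65916659]
A-0 2.3722822749709698
172 344 7; 174 344 8; 175 363 9; 
1-A 2.3630441369800885
174 350 -18; 174 351 -18; 175 350 -10; 181 362 14;
```

```bash
python3 nudge.py '[[0,0,0.005,0,0,0],[0,0,0.010,0,0,0],[0,0,0.014,0,0,0],[0,0,0.0145,0,0,0],[0,0,0.0145,0,0,0]]'; python3 nudge.py '[[0,0,-0.008,0,0,0],[0,0,-0.0145,0,0,0],[0,0,-0.0145,0,0,0]]'; python3 w.py 2
```

```text
clock: 15.45
tcp_pos: [0.6246, -0.0572, 0.0623]
orientation: [0.31, -0.06, 0.949, 0.018]
wrist_force: [-14.6, -1.2, 16.8]
finger_gap: -0.0
grip_force: 11.2
clock: 15.82
tcp_pos: [0.6163, -0.058, 0.0734]
orientation: [0.309, -0.06, 0.949, 0.018]
wrist_force: [0.1, -0.2, -0.2]
finger_gap: -0.0001
grip_force: 0.0
[[ 77  89  94  98  90  98 100 100 100  98  89  90  83  83  78  79  72  71
   68  60  51  47  39  62  89]
 [ 86  91  88  81  84  78  79  76  74  72  60  61  56  44  51  62  59  74
   72  82  60  30  16  75 109]
 [ 91  75  60  53  59  52  52  65  74  72  70  73  79  49  80  90  90 100
  101 106  68  20  41  59  86]
 [ 89  46  31  70  80  86  84  89 100 101 106 105 107  98 108 111 109 112
  114 115  68  20  65  63  76]
 [ 83  26  71 104 108 110 108 110 112 114 116 116 187 154 121 123 123 100
   96  82  52  37  84  76  91]
 [ 73  19 102 114 103 152 123 123 122 101  81  78 149 120  91  86  88  61
   62  44  51  73  90  85  90]
 [ 45  19  80  84  71 119  88  89  91  62  43  40  51  54  64  64  65  65
   76  64  75  89  91  91  92]
 [ 51  34  40  54  55  63  63  66  66  63  63  75  68  69  78  74  75  83
   90  75  74  79  74 100 134]
 [ 70  66  65  76  76  85  77  74  77  76  84  89  86  85  84  66  71  70
   66  51  47  46  42 114 200]
 [ 76  76  83  89  90  90  77  77  70  73  85  74  62  58  58  44  45  35
   28   9  10  13  25 118 219]]
```

Rows 174–175, columns 350–354 change with each stroke, so this strip carries the digit's ink. I'll record a full cycle to get signatures for every number.

```bash
sed -i 's/^g=.*/g=a[172:178,348:358].mean(2)/' w.py
for i in 3 4 5 6; do :; done
python3 nudge.py '[[0,0,0.005,0,0,0],[0,0,0.010,0,0,0],[0,0,0.014,0,0,0],[0,0,0.0145,0,0,0],[0,0,0.0145,0,0,0],[0,0,0.006,0,0,0],[0,0,-0.0005,0,0,0],[0,0,-0.0005,0,0,0]]'; python3 w.py 3
python3 nudge.py '[[0,0,0.005,0,0,0],[0,0,0.010,0,0,0],[0,0,0.014,0,0,0],[0,0,0.0145,0,0,0],[0,0,0.0145,0,0,0],[0,0,0.006,0,0,0],[0,0,0,0,0,0],[0,0,0,0,0,0]]'; python3 w.py 4
python3 nudge.py '[[0,0,0.005,0,0,0],[0,0,0.010,0,0,0],[0,0,0.014,0,0,0],[0,0,0.0145,0,0,0],[0,0,0.0145,0,0,0],[0,0,0.006,0,0,0],[0,0,0,0,0,0],[0,0,0,0,0,0]]'; python3 w.py 5
```

```text
clock: 16.92
tcp_pos: [0.6164, -0.0582, 0.0741]
orientation: [0.31, -0.06, 0.949, 0.018]
wrist_force: [-0.2, 0.2, 0.6]
finger_gap: -0.0002
grip_force: 0.0
[[ 99  99 100 100  89  89  84  81  76  77]
 [ 77  78  74  72  60  62  52  42  51  62]
 [ 50  62  43  27  46  40  38  46  84  91]
 [ 85  88  73  86  95  92  92  97 109 110]
 [110 109 107 112 115 116 188 155 124 122]
 [123 122 123  98  81  81 152 121  88  87]]
clock: 18.02
tcp_pos: [0.6161, -0.0581, 0.074]
orientation: [0.31, -0.06, 0.949, 0.018]
wrist_force: [-0.5, -0.1, 0.1]
finger_gap: -0.0
grip_force: 0.0
[[ 99  99  98 100  90  88  85  81  78  77]
 [ 75  78  73  69  58  63  48  45  50  63]
 [ 51  61  62  47  46  40  38  44  83  90]
 [ 83  88  85  90  96  94  93  96 108 110]
 [110 110 108 112 112 113 188 155 124 120]
 [121 124 121  98  82  79 152 120  88  88]]
clock: 19.12
tcp_pos: [0.6163, -0.0582, 0.0741]
orientation: [0.31, -0.06, 0.949, 0.018]
wrist_force: [0.2, -0.3, 0.8]
finger_gap: 0.0001
grip_force: 0.0
[[100 101  98 100  86  89  82  83  78  77]
 [ 78  77  73  73  60  62  56  44  50  65]
 [ 50  63  46  25  47  41  46  46  84  89]
 [ 83  89  76  84  94  93  93  97 108 107]
 [109 112 108 112 114 116 188 154 122 122]
 [122 123 123  98  81  80 151 122  89  87]]
```

Ink at left/bottom of the strip across the states reads [no, yes, blank, yes, no, yes], which fits 5, 6, 7, 8, 9, 0 (blank bottom = 7). It now shows 0. Seven more strokes should bring 7, and I expect blanks at 1 and 4 on the way.

```bash
sed -i 's/^print.*/print(np.round(g).astype(int)[1:3])/' w.py
python3 nudge.py '[[0,0,0.005,0,0,0],[0,0,0.010,0,0,0],[0,0,0.014,0,0,0],[0,0,0.0145,0,0,0],[0,0,0.0145,0,0,0],[0,0,0.006,0,0,0],[0,0,0,0,0,0],[0,0,0,0,0,0]]'|grep clock; python3 w.py 6
python3 nudge.py '[[0,0,0.005,0,0,0],[0,0,0.010,0,0,0],[0,0,0.014,0,0,0],[0,0,0.0145,0,0,0],[0,0,0.0145,0,0,0],[0,0,0.006,0,0,0],[0,0,0,0,0,0],[0,0,0,0,0,0]]'|grep clock; python3 w.py 7
python3 nudge.py '[[0,0,0.005,0,0,0],[0,0,0.010,0,0,0],[0,0,0.014,0,0,0],[0,0,0.0145,0,0,0],[0,0,0.0145,0,0,0],[0,0,0.006,0,0,0],[0,0,0,0,0,0],[0,0,0,0,0,0]]'|grep clock; python3 w.py 8
python3 nudge.py '[[0,0,0.005,0,0,0],[0,0,0.010,0,0,0],[0,0,0.014,0,0,0],[0,0,0.0145,0,0,0],[0,0,0.0145,0,0,0],[0,0,0.006,0,0,0],[0,0,0,0,0,0],[0,0,0,0,0,0]]'|grep clock; python3 w.py 9
python3 nudge.py '[[0,0,0.005,0,0,0],[0,0,0.010,0,0,0],[0,0,0.014,0,0,0],[0,0,0.0145,0,0,0],[0,0,0.0145,0,0,0],[0,0,0.006,0,0,0],[0,0,0,0,0,0],[0,0,0,0,0,0]]'; python3 w.py 10
```

```text
clock: 20.23
[[80 78 73 72 58 62 57 43 50 62]
 [53 64 73 70 72 73 80 50 82 90]]
clock: 21.32
[[78 76 74 71 60 60 51 56 50 63]
 [51 64 41 30 46 39 38 56 82 90]]
clock: 22.42
[[77 78 73 68 60 60 47 44 50 62]
 [51 62 62 48 46 41 38 46 83 88]]
clock: 23.52
[[79 75 75 71 61 61 50 44 51 62]
 [52 63 74 71 71 72 76 50 84 88]]
clock: 24.62
tcp_pos: [0.6162, -0.0582, 0.074]
orientation: [0.31, -0.06, 0.949, 0.018]
wrist_force: [0.2, 0.4, -0.7]
finger_gap: 0.0
grip_force: 0.0
[[80 77 72 70 60 60 52 45 51 65]
 [50 62 63 49 47 38 38 46 85 90]]
```

The cycle is confirmed: 1 blank, 2 left ink, 3, 4 blank, 5. Two more strokes.

```bash
python3 nudge.py '[[0,0,0.005,0,0,0],[0,0,0.010,0,0,0],[0,0,0.014,0,0,0],[0,0,0.0145,0,0,0],[0,0,0.0145,0,0,0],[0,0,0.006,0,0,0],[0,0,0,0,0,0],[0,0,0,0,0,0]]'|grep clock; python3 w.py 11
python3 nudge.py '[[0,0,0.005,0,0,0],[0,0,0.010,0,0,0],[0,0,0.014,0,0,0],[0,0,0.0145,0,0,0],[0,0,0.0145,0,0,0],[0,0,0.006,0,0,0],[0,0,0,0,0,0],[0,0,0,0,0,0]]'|grep clock; python3 w.py 12
python3 nudge.py '[[0,0,-0.01,0,0,0],[0.015,0.01,-0.022,0,0.018,0],[0.03,0.0195,-0.030,0,0.018,0],[0.03,0.0195,-0.030,0,0.018,0]]' 0.03
python3 - <<'E'
from h import *;from workcell import env, imaging, get_state, hand_in
st=get_state();t=callpt(-.0676,.006,.037)
R=tilt(.61);m=R.as_matrix();P=t-m[:,2]*.010+m[:,0]*.002
print("above",delta(P-m[:,2]*.04,R,st),"in",delta(P,R,st))
E
```

```text
clock: 25.72
[[77 79 74 70 59 61 50 44 54 63]
 [52 63 41 30 48 41 38 48 82 88]]
clock: 26.82
[[77 77 74 71 60 61 57 43 50 64]
 [50 62 76 72 72 74 81 50 82 90]]
clock: 27.42
tcp_pos: [0.5694, -0.0427, 0.0793]
orientation: [0.299, -0.06, 0.952, 0.018]
wrist_force: [-0.2, -0.6, -0.1]
finger_gap: 0.03
grip_force: 0.0
above (array([-0.0027, -0.0148,  0.0048]), array([-0.0011, -0.0007,  0.0012])) in (array([-0.0027, -0.0147,  0.0448]), array([-0.0011, -0.0007,  0.0012]))
```

The 7 is in the window. Shut the lock next.

```bash
python3 nudge.py '[[-0.0015,-0.0107,0.004,0,0,0],[-0.0015,-0.0107,0.004,0,0,0],[-0.0015,-0.0107,0.025,0,0,0],[-0.0015,-0.0107,0.042,0,0,0],[-0.0015,-0.0107,0.042,0,0,0]]'; python3 nudge.py '[[0,-0.008,0,0,0,0],[0,-0.016,0,0,0,0],[0,-0.022,0,0,0,0],[0,-0.022,0,0,0,0]]'
```

```text
clock: 28.05
tcp_pos: [0.5989, -0.0517, 0.0456]
orientation: [0.3, -0.06, 0.952, 0.018]
wrist_force: [0.4, 0.3, -0.7]
finger_gap: 0.0302
grip_force: 0.0
clock: 28.55
tcp_pos: [0.6018, -0.0744, 0.0474]
orientation: [0.301, -0.059, 0.952, 0.017]
wrist_force: [0.5, -0.7, 0.1]
finger_gap: 0.0302
grip_force: 0.0
```

```bash
python3 nudge.py '[[0,-0.002,0,0,0,0],[0,-0.002,0,0,0,0]]'|grep -E "tcp|force"; python3 nudge.py '[[0,-0.002,0,0,0,0],[0,-0.002,0,0,0,0]]'|grep -E "tcp|force";python3 nudge.py '[[0,-0.002,0,0,0,0],[0,-0.002,0,0,0,0]]'|grep -E "tcp|force"
```

```text
tcp_pos: [0.6019, -0.0756, 0.0471]
wrist_force: [0.6, 0.3, -0.0]
grip_force: 0.0
tcp_pos: [0.6019, -0.0761, 0.047]
wrist_force: [-1.9, 5.3, 3.3]
grip_force: 2.6
tcp_pos: [0.6019, -0.0763, 0.0469]
wrist_force: [-1.1, 10.5, 4.1]
grip_force: 5.0
```

The end stops are 36.6 mm apart, as expected for full 16 mm travel, so the lock is shut. Retract and go to the bell.

```bash
python3 nudge.py '[[0,0.004,0,0,0,0],[0,0.004,-0.03,0,0,0],[0,0.004,-0.08,0,0,0],[0,0.004,-0.12,0,0,0],[0,0.004,-0.12,0,0,0]]'; python3 w.py 13; python3 nudge.py '[[0,0,0,0,0,0]]' 0.0 20
python3 - <<'E'
from h import *;from workcell import env, imaging, get_state, hand_in
st=get_state()
S=imaging.read_camera("scene");T=imaging.read_camera("top")
for c,n in((S,"scene"),(T,"top")):
    x,y=proj(c,np.array([.436,.1385,.03])).astype(int)
    b=blob(c["image"],(0,0,90),(179,50,255),(x-18,y-18,x+18,y+18));print(n,b,onz(c,b[2],.025))
print("over bell",delta([.436,.1385,.13],down(np.pi/2),st))
cv2.imwrite("pics/f.png",cv2.resize(cv2.hconcat([T["image"][130:290,190:410,::-1],S["image"][120:280,190:390,::-1]]),None,fx=1.9,fy=1.9))
E
```

```text
clock: 29.92
tcp_pos: [0.5338, -0.085, 0.1482]
orientation: [0.303, -0.06, 0.951, 0.015]
wrist_force: [0.4, -0.2, 0.3]
finger_gap: 0.0297
grip_force: 0.0
[[78 78 73 72 61 62 56 46 54 64]
 [54 64 73 73 75 77 80 50 84 91]]
clock: 30.15
tcp_pos: [0.5329, -0.0835, 0.1437]
orientation: [0.3, -0.06, 0.952, 0.018]
wrist_force: [-0.1, 0.3, -0.2]
finger_gap: 0.0128
grip_force: 0.0
scene (array([326.0464684 , 245.57620818]), array([  4,  13,  29,  23, 538], dtype=int32), array([326. , 246.5]), 14.221562385559082) [0.43882544 0.15454505 0.025     ]
top (array([266.95493934, 267.3830156 ]), array([  5,   5,  27,  27, 577], dtype=int32), array([267.        , 267.40384674]), 13.552334785461426) [0.43612757 0.13865601 0.025     ]
over bell (array([ 0.0637,  0.2324, -0.0285]), array([0.0359, 0.6099, 0.1216]))
```

```bash
python3 nudge.py '[[0.015,0.055,-0.015,0.009,0.15,0.03],[0.03,0.11,-0.025,0.018,0.3,0.06],[0.045,0.165,-0.03,0.027,0.46,0.09],[0.0637,0.22,-0.0285,0.0359,0.61,0.1216],[0.0637,0.2324,-0.0285,0.0359,0.61,0.1216],[0.0637,0.2324,-0.0285,0.0359,0.61,0.1216],[0.0637,0.2324,-0.0285,0.0359,0.61,0.1216]]'
python3 - <<'E'
from h import *;from workcell import env, imaging, get_state, hand_in
print(delta([.437,.1385,.078],down(np.pi/2),get_state()))
E
```

```text
clock: 31.12
tcp_pos: [0.4362, 0.1374, 0.131]
orientation: [0.001, 0.0, 1.0, -0.0]
wrist_force: [-0.4, -0.8, 0.4]
finger_gap: 0.0003
grip_force: 0.0
(array([-0.0006,  0.0011,  0.053 ]), array([-0.0008,  0.0026, -0.0009]))
```

```bash
python3 nudge.py '[[0,0.001,0.03,0,0,0],[0,0.001,0.05,0,0,0],[0,0.001,0.053,0,0,0],[0,0.001,0.053,0,0,0]]'|grep -E "tcp|wrist";  python3 nudge.py '[[0,0,0.004,0,0,0],[0,0,0.006,0,0,0],[0,0,0.006,0,0,0]]'|grep -E "tcp|wrist";  python3 nudge.py '[[0,0,0.002,0,0,0],[0,0,0.002,0,0,0]]'|grep -E "tcp|wrist"
```

```text
tcp_pos: [0.4367, 0.1385, 0.0787]
wrist_force: [-0.0, 0.2, 0.0]
tcp_pos: [0.4364, 0.1394, 0.0721]
wrist_force: [-1.0, 0.3, -0.4]
tcp_pos: [0.4366, 0.1395, 0.0702]
wrist_force: [-0.5, -0.4, 3.2]
```

```bash
python3 nudge.py '[[0,0,0.002,0,0,0],[0,0,0.002,0,0,0]]'|grep -E "tcp|wrist";  python3 nudge.py '[[0,0,0.0015,0,0,0],[0,0,0.0015,0,0,0]]'|grep -E "tcp|wrist"
```

```text
tcp_pos: [0.4366, 0.1395, 0.0683]
wrist_force: [-1.9, 0.3, 6.8]
tcp_pos: [0.4366, 0.1395, 0.0674]
wrist_force: [-2.4, -0.2, 10.5]
```

```bash
python3 nudge.py '[[0,0,0.0015,0,0,0],[0,0,0.0015,0,0,0]]'|grep -E "tcp|wrist"; python3 nudge.py '[[0,0,-0.03,0,0,0],[0,0,-0.08,0,0,0],[0,0,-0.12,0,0,0],[0,0,-0.12,0,0,0],[0,0,-0.12,0,0,0]]'
python3 - <<'E'
from h import *;from workcell import env, imaging, get_state, hand_in
S=imaging.read_camera("scene");T=imaging.read_camera("top")
cv2.imwrite("pics/f.png",cv2.resize(cv2.hconcat([T["image"][140:290,170:410,::-1],S["image"][140:320,200:370,::-1][15:165]]),None,fx=1.9,fy=1.9))
E
python3 w.py 14
```

```text
tcp_pos: [0.4368, 0.1395, 0.0673]
wrist_force: [-7.5, -1.2, 25.4]
clock: 33.62
tcp_pos: [0.4358, 0.1394, 0.1843]
orientation: [0.0, -0.0, 1.0, -0.0]
wrist_force: [-0.9, -0.4, -0.5]
finger_gap: 0.0005
grip_force: 0.0
[[74 73 70 69 58 61 55 43 51 60]
 [48 59 72 69 70 69 79 51 80 86]]
```

View pics/f.png

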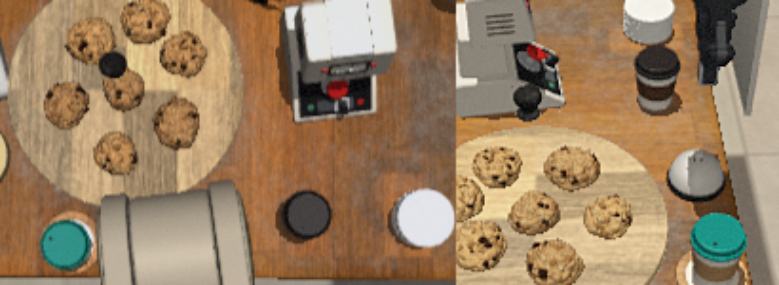

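The cup is on the coaster at (66,243), the tab is at the shut side, the bell is upright at (695,175), and the neighbours are in place. The button bottomed at 25 N. Handing in.

```bash
python3 -c "
from workcell import env, imaging, get_state, hand_in
print(hand_in())"
```

```text
the job is handed in; nothing more can be done
None
```

I handed the job in at about 34 s: by camera and force readings, the teal cup stands centred on the coaster, 7 is in the window, the lock is shut and the bell was rung last, with the dark cup and lids still standing; `hand_in()` gave no verdict, and I didn't re-check the stamp or tape roll at the end.

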